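Open the push-catch door of the mug cupboard

TASK

Open the small glass-fronted cupboard on the worktop where the white mug stands: with a fingertip, press in the door in front of the mug near its free edge, let it spring ajar off its push catch, then put a finger behind it and push it gently wide open until it stands about square to the cupboard. Leave the other door shut on its catch, and do not pick up or shift the mug or anything else in or around the cupboard.

Things in the scene. Friction and masses are not known exactly. Their poses are not given: they have to be found in the camera images.
- cupboard: fixed light-wood cupboard with clear top and back, 170 deep (x), 360 wide (y), 190 high (z); origin under its centre on the worktop; front looks along its own -x, y to the left, z up. A wall at y = 0 parts it into a left bay (y > 0) and a right bay (y < 0). Carcass front edge at x = -85 mm; shut doors' back faces at x = -92 mm, front faces at -108 mm. Catches on its floor behind the doors' lower free corners, up to 65 mm high
- left_door (a joint): left door's hinge angle, rad: 0 shut, 1.66 wide open (stop), -0.036 fully in. Shut, a hook holds it against a sprung plunger (4 N). Pressed in 4 mm near its free edge (about 5 N) the hook lets go for good, then a firm stop at 5 to 6 mm; as the finger backs off, the plunger throws the door ajar to about 0.42 rad (70 mm at its free edge). From there it swings with slight friction and stays where left; it cannot latch again
- right_door (a joint): right door's hinge angle, rad: 0 shut, 1.66 wide open (stop), -0.036 fully in. Shut, a hook holds it against a sprung plunger (4 N). Pressed in 4 mm near its free edge (about 5 N) the hook lets go for good, then a firm stop at 5 to 6 mm; as the finger backs off, the plunger throws the door ajar to about 0.42 rad (70 mm at its free edge). From there it swings with slight friction and stays where left; it cannot latch again
- left_touch (a point): point on the front face of the left door, on its wooden frame near the upper corner at the free edge: 34 mm from the free edge, 24 mm below the door's upper edge; a good place to press. Moves with the door. Its x axis points into the door (the way to press when shut), z up
- right_touch (a point): point on the front face of the right door, on its wooden frame near the upper corner at the free edge: 34 mm from the free edge, 24 mm below the door's upper edge; a good place to press. Moves with the door. Its x axis points into the door (the way to press when shut), z up
- left_hinge (a point): point on the left door's vertical hinge axis (outer side of the cupboard), 187 mm above the worktop, level with the door's upper edge and in the plane of its back face. The door is 174 wide from here to its free edge, 176 high, 16 thick: a 22 mm wide light-wood frame round a clear pane. The two doors' free edges meet in the middle, 4 mm apart
- right_hinge (a point): point on the right door's vertical hinge axis (outer side of the cupboard), 187 mm above the worktop, level with the door's upper edge and in the plane of its back face. The door is 174 wide from here to its free edge, 176 high, 16 thick: a 22 mm wide light-wood frame round a clear pane. The two doors' free edges meet in the middle, 4 mm apart
- mug_mid (a point): centre, half-way up, of the white mug, 78 across and 101 high, inside the cupboard in the left or the right bay; not to be moved
- fruit_tin_mid (a point): centre, half-way up, of the round fruit tin, 75 across and 58 high, in the other bay; not to be moved
- brown_jar_mid (a point): centre, half-way up, of the spice jar with a dark brown cap, 41 across, 105 high, on the worktop in front of the middle of the cupboard, clear of both doors' swing; not to be moved
- spice_jar_mid (a point): centre, half-way up, of the spice jar with a black cap, 41 across, 105 high, on the worktop to the left of the left door, clear of its swing; not to be moved
- tub_mid (a point): centre, half-way up, of the small white food tub, 72 across, 71 high, on the worktop in front of the middle of the cupboard, clear of both doors' swing; not to be moved

How it is judged:
By the outcome, as a careful person would: the job done as asked, in the order asked, and still so for the second after the job is handed in, with the robot touching nothing.
It also fails if it takes over 48 s, if anything falls off the work surface, if the arm or the gripper's body presses on something with over 40 N, if the wrist force passes 120 N, or if a joint passes its speed limit or range.

ROBOT

A 6-joint arm with a two-finger parallel gripper is mounted at the origin on a cart in front of the work surface, level with it; the furniture and walls round the work are solid. World frame = base frame: x ahead of the robot, y to its left, z up, the work surface at z = 0. Lengths are in m, angles in rad, forces in N, time in s.
With the tool pointing down it reaches from about 0.4 to 0.825 m from the base axis. Payload 7 kg.
Tool frame: the origin (TCP) lies midway between the tips of the shut fingers; the grasp point (between the pads) lies arm.hold_point_z behind it (arm.hold_point_z is the distance from the TCP to the grasp point, in m); z points along the fingers, y is the line along which they close (so a half turn about z gives the same grasp; the last joint's range is limited). The gripper opens to 88 mm and grips with 3 to 60 N. Pads are 19 mm wide; open, the fingers measure 130 mm over their backs; the gripper's body (78 mm by 193 mm) begins 47 mm behind the grasp point.
Start: joints at [-0.937, 0.359, 0.012, 0, -1.224, -0.288], TCP at [0.229, -0.635, 0.227] pointing down, gripper open.
Joint ranges: [-3.07, 3.07], [-1.43, 2.12], [-1.02, 1.25], [-3.03, 1.67], [-3.05, -0], [-3.03, 3.03]. Speed limits (rad/s): [2.39, 2.39, 3.01, 3.14, 3.14, 3.14].

INTERFACE

Orientations are given as [roll, pitch, yaw] about the fixed x, y, z axes, in that order (R = Rz(yaw) Ry(pitch) Rx(roll)).
In Python, from station import arm gives the robot as it stands.
- The arm moves only by the shell command python3 -m crank 'ROWS' [OPENING] [FORCE]. ROWS is JSON, a list that holds one entry, the list of rows, each a list of 4 numbers: the shift along the tool's x, y, z in units of 25 mm (1.0 is 25 mm), then the turn about the tool's z in units of 5 degrees (1.0 is 5 degrees). A call has 1 to 12 rows; each row is the pose to reach, as a shift and turn from the pose commanded when the call began, along the tool's axes at that moment; what a row does not reach only later rows make up. A row lasts 1/8 s, in which the tool goes at most 62.5 mm and 10.7 degrees, less where a joint would pass 70% of its speed; a pose out of reach is approached as far as the arm can. A call with a gripper value outside its range is refused whole. OPENING is the closure, from 0 (fully open) to 1 (shut), set as the call begins (- or left out, the last holds). The fingers move at their own pace and stop on an object; FORCE is the grip in N (left out, the last holds). Time passes only in rows, so rows that repeat a pose let the fingers close. It gives the time, the measured TCP pose, the force, the opening and the grip force at its end, in the units of the state.
- arm.get_state(): the state, without advancing time (a new reading comes with each control period).
- arm.grab_frame(name): name is "scene" or "top"; returns (picture, depth): 400x640x3 uint8, red, green, blue; 400x640 float32, m along the optical axis (not along the pixel's ray), 0 where there is no reading.
- arm.get_calibration(name): a dict with "mtx" (3x3 intrinsics, pixels), "R" (3x3) and "t" (3): a world point X has camera coordinates R X + t. Camera axes: x right, y down, z forward; pixel columns grow to the right and rows downward; lengths in m; the calibration is good to about 2 mm. A picture is of the moment at which its call begins. get_calibration takes no time and is no camera call.
- arm.job_done(): hands the job in; it is judged then, once.
Trained networks look in the newest picture that a camera, given by its name, has taken for a name from the list of things; names that differ only in an ending like _2 or _b are one class to them, and where a whole thing is asked for, a point or a joint stands for the part that bears it (a point fixed in the world has none). Each returns a list of dicts, best first, with "score" (0 to 1); they miss things now and then, are a little off and sometimes report something else, mostly with a low value. They report only what shows in the picture. A call takes as long as a camera call.
- arm.recognise(thing, camera): "extent" ([left, top, width, height] in pixels, round what is visible of it).
- arm.trace(thing, camera): "mask" (400x640 bool, what is visible of it) and "extent" ([left, top, width, height] in pixels, round what is visible of it).
The state is a dict: "t": time; "q": joint angles; "qd": joint speeds; "joint_efforts": joint torques, N m; "eef_pos": TCP position; "ee_rot": TCP orientation; "force": force on the tool from outside, world axes, zero at the start; "moment": the same for the moment, N m; "width": finger opening in m; "gripper_force": force on a finger pad.
Only numpy, scipy, OpenCV 4.12 (cv2) and the standard library are available. Lean on these libraries where they do the work, as an engineer would, in place of code of your own. Each camera call takes 0.05 s, during which the arm holds its last target. There are 200 camera calls.

## Working session

There is one attempt and no reset: what is moved stays moved. The work goes in short steps, Python scripts to look and compute and a shell command to move; the robot and the scene stay as the last step left them, time stands still between calls to the robot, and variables do not carry over. Pictures are saved under pics/ and viewed, at most 10 in all, crops included, and the job is handed in when it is done.

```bash
mkdir -p pics; ls
python3 - <<'E'
from station import arm
import cv2,numpy as np
s=arm.get_state();print(s['t'],s['eef_pos'],s['ee_rot'],s['width'],arm.hold_point_z)
for c in("scene","top"):
    p,d=arm.grab_frame(c);cv2.imwrite(f'pics/{c}0.png',p[:,:,::-1]);np.save(f'{c}_d.npy',d)
    k=arm.get_calibration(c);print(c,k['mtx'].tolist(),k['R'].round(4).tolist(),k['t'].round(4).tolist())
    for n in("mug_mid","fruit_tin_mid","brown_jar_mid","spice_jar_mid","tub_mid","left_door","right_door","cupboard"):
        r=arm.recognise(n,c);print(n,[(x['extent'],round(x['score'],2)) for x in r[:2]])
print(arm.get_state()['t'])
E
```

```text
pics
0.0 [ 0.22858683 -0.63458904  0.22563523] [ 3.13994955e+00 -1.23965222e-04 -2.79596065e+00] 0.08745061724954165 0.0188
scene [[515.9059740018083, 0.0, 319.24023308686435], [0.0, 515.9059740018083, 197.5888897792482], [0.0, 0.0, 1.0]] [[-0.9257, -0.3782, -0.0097], [-0.3302, 0.8203, -0.467], [0.1846, -0.4291, -0.8842]] [0.5371, 0.2917, 1.1185]
mug_mid [([311.4, 140.8, 12.4, 14.8], 0.65), ([269.8, 288.7, 23.2, 33.8], 0.59)]
fruit_tin_mid [([313.5, 144.1, 11.9, 7.0], 0.61)]
brown_jar_mid [([358.6, 227.2, 22.9, 33.6], 0.65)]
spice_jar_mid [([271.1, 285.8, 20.5, 35.1], 0.86), ([190.7, 71.3, 168.3, 188.2], 0.59)]
tub_mid [([372.3, 199.9, 32.5, 36.2], 0.84)]
left_door [([260.0, 162.0, 55.7, 96.7], 0.72)]
right_door [([307.9, 108.0, 47.4, 92.8], 0.66)]
cupboard [([190.0, 72.6, 167.4, 185.4], 0.7)]
top [[392.08212203051926, 0.0, 327.2380941345641], [0.0, 392.08212203051926, 199.67412867239878], [0.0, 0.0, 1.0]] [[-0.3802, -0.9248, 0.0153], [-0.7333, 0.2913, -0.6143], [0.5637, -0.2447, -0.7889]] [0.194, 0.5353, 0.647]
mug_mid []
fruit_tin_mid []
brown_jar_mid [([329.5, 254.3, 22.1, 38.5], 0.91)]
spice_jar_mid [([223.5, 233.3, 28.3, 37.3], 0.83)]
tub_mid [([360.3, 247.6, 36.2, 38.7], 0.66), ([266.3, 164.3, 77.8, 65.0], 0.56)]
left_door [([266.0, 166.8, 78.0, 58.4], 0.6)]
right_door [([344.7, 156.2, 71.5, 65.1], 0.75)]
cupboard [([253.6, 107.1, 165.2, 118.7], 0.79)]
0.9
```

View pics/scene0.png

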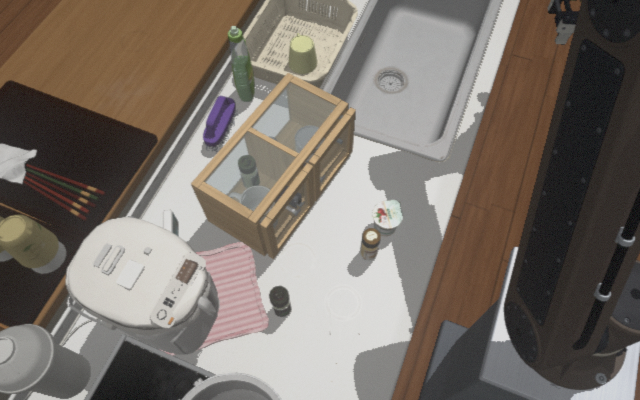

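View pics/top0.png

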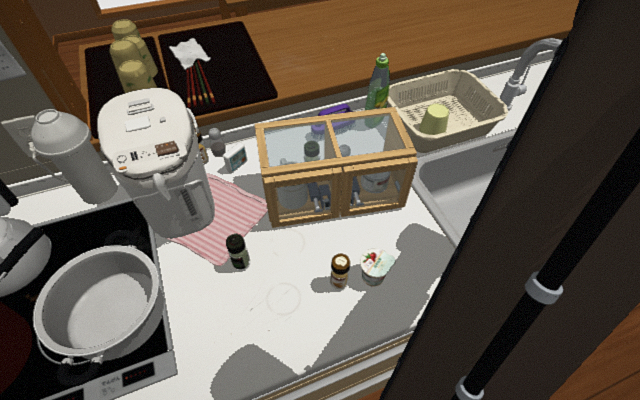

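The scene view shows the cupboard at (190-355, 72-258). There is a white round thing near (255,200) in the left bay and a bluish one near (307,138) in the right. The top view shows the front with the doors at (266-344) and (344-415). I'll zoom in to tell the mug from the tin.

Run:
```python
import cv2,numpy as np
a=cv2.imread('pics/scene0.png')[65:265,185:365];b=cv2.imread('pics/top0.png')[95:235,245:425]
a=cv2.resize(a,None,fx=2.2,fy=2.2,interpolation=3);b=cv2.resize(b,None,fx=2.2,fy=2.2,interpolation=3)
o=np.zeros((max(a.shape[0],b.shape[0]),a.shape[1]+b.shape[1],3),np.uint8);o[:a.shape[0],:a.shape[1]]=a;o[:b.shape[0],a.shape[1]:]=b
cv2.imwrite('pics/zoom.png',o);print(o.shape)
```

```text
(440, 792, 3)
```

View pics/zoom.png

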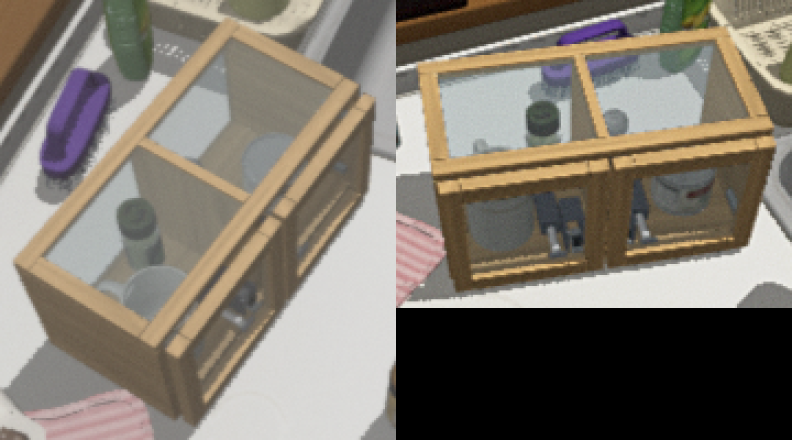

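The zoom shows a mug with a handle in the left bay (scene crop (150,300), top crop (500,215)) and the low tin in the right bay. So the left door is the one to open. Next I'll fit the cupboard pose from depth.

```bash
cat > h.py <<'E'
import numpy as np,cv2
from station import arm
def cloud(c,d):
    k=arm.get_calibration(c);M=k['mtx'];v,u=np.indices(d.shape)
    P=np.stack([(u-M[0,2])/M[0,0]*d,(v-M[1,2])/M[1,1]*d,d],-1)
    return (P-k['t'])@k['R']
def proj(c,X):
    k=arm.get_calibration(c);Y=np.asarray(X)@k['R'].T+k['t'];p=Y@k['mtx'].T;return p[...,:2]/p[...,2:]
E
python3 - <<'E'
from h import *
from scipy.ndimage import label
for c in("scene","top"):
    d=np.load(c+'_d.npy');P=cloud(c,d)
    e={'scene':(180,65,180,200),'top':(245,100,180,130)}[c]
    S=P[e[1]:e[1]+e[3],e[0]:e[0]+e[2]].reshape(-1,3)
    h=np.histogram(S[:,2],bins=np.arange(.15,.22,.005))[0];print(c,h)
    T=S[(abs(S[:,2]-.19)<.008)]
    r=cv2.minAreaRect(T[:,:2].astype(np.float32));print(r,cv2.boxPoints(r).round(4).tolist(),len(T))
    m=(P[...,2]>-.02)
    for n,b in {'brown':{'scene':(358,227,23,34),'top':(329,254,22,38)},'black':{'scene':(271,286,20,35),'top':(223,233,28,37)},'tub':{'scene':(372,200,32,36),'top':(360,248,36,38)}}.items():
        x,y,w,hh=b[c];Q=P[y:y+hh,x:x+w].reshape(-1,3);Q=Q[(Q[:,2]>.02)&(Q[:,2]<.15)];print(n,np.median(Q,0).round(3),Q[:,2].max().round(3))
E
```

```text
scene [ 121   90   97  164  181  216 1964 8600 1492    1    0    0    0    0]
((0.7197974324226379, -0.10207928717136383), (0.3623480498790741, 0.1953125298023224), 79.1690673828125) [[0.5898000001907349, -0.26170000433921814], [0.7817000150680542, -0.29840001463890076], [0.8497999906539917, 0.057500001043081284], [0.6578999757766724, 0.094200000166893]] 11903
brown [0.459 0.001 0.098] 0.109
black [0.588 0.192 0.103] 0.109
tub [ 0.448 -0.084  0.069] 0.108
top [ 211  215   60  152  228  238  422 5745 2885    1    0    0    0    0]
((0.7197531461715698, -0.10102017223834991), (0.36011144518852234, 0.1973814219236374), 79.40680694580078) [[0.5896000266075134, -0.2599000036716461], [0.7836999893188477, -0.2962000072002411], [0.8499000072479248, 0.05779999867081642], [0.6557999849319458, 0.0940999984741211]] 8915
brown [ 0.451 -0.004  0.094] 0.109
black [0.58  0.186 0.091] 0.111
tub [ 0.443 -0.086  0.071] 0.076
```

```bash
python3 -m crank '[[[-0.6,0.5,0,0.2],[-1.9,1.6,0,0.5],[-3.8,3.2,0,1.1],[-5.8,4.8,0,1.6],[-7.7,6.4,0,2.2],[-9.6,7.9,0,2.7],[-11.5,9.5,0,3.3],[-13.5,11.1,0,3.8],[-15.4,12.7,0,4.4],[-17.3,14.3,0,4.9],[-19.2,15.9,0,5.5],[-20.3,16.8,0,6.1]]]' 1 20
cat >> h.py <<'E'
th=np.radians(-10.7);xc=np.array([np.cos(th),np.sin(th)]);yc=np.array([-np.sin(th),np.cos(th)])
O=np.array([.7198,-.1015])+.0115*xc
def loc(): 
    s=arm.get_state();p=np.array(s['eef_pos']);q=p[:2]-O
    y=s['ee_rot'][2]
    print('t',round(s['t'],2),'local mm',(1000*np.array([q@xc,q@yc,p[2]])).round(1),'yaw',np.degrees(s['ee_rot']).round(1),'F',(np.array([s['force'][:2]@xc,s['force'][:2]@yc,s['force'][2]])).round(2),'w',s['width'])
E
python3 -c "
from h import *
loc()"
```

```text
t: 2.4
eef_pos: [0.5651, -0.0652, 0.2267]
ee_rot: [3.141, 0.001, 2.955]
force: [0.3, -1.1, 0.3]
width: 0.0004
gripper_force: 0.0
t 2.4 local mm [-170.3    6.9  226.7] yaw [180.    0.  169.3] F [ 0.45 -0.99  0.3 ] w 0.0003660183036262961
```

```bash
python3 -m crank '[[[0,0.6,1,0],[0,1.16,2,0],[-0.3,1.16,3.08,0],[-0.6,1.16,3.08,0],[-0.8,1.16,3.08,0],[-0.8,1.16,3.08,0]]]'
python3 -c "
from h import *
loc()
p,d=arm.grab_frame('scene');p2,_=arm.grab_frame('top')
cv2.imwrite('pics/a.png',np.hstack([cv2.resize(x[60:280,180:400] if i==0 else x[90:290,240:440],(400,400))[:,:,::-1] for i,x in enumerate((p,p2))]))"
```

```text
t: 3.15
eef_pos: [0.5899, -0.0433, 0.1507]
ee_rot: [3.141, 0.002, 2.955]
force: [-0.3, 0.0, -0.1]
width: 0.0006
gripper_force: 0.0
t 3.15 local mm [-150.    33.1  150.7] yaw [1.800e+02 1.000e-01 1.693e+02] F [-0.31 -0.05 -0.05] w 0.0006228022717457447
```

View pics/a.png

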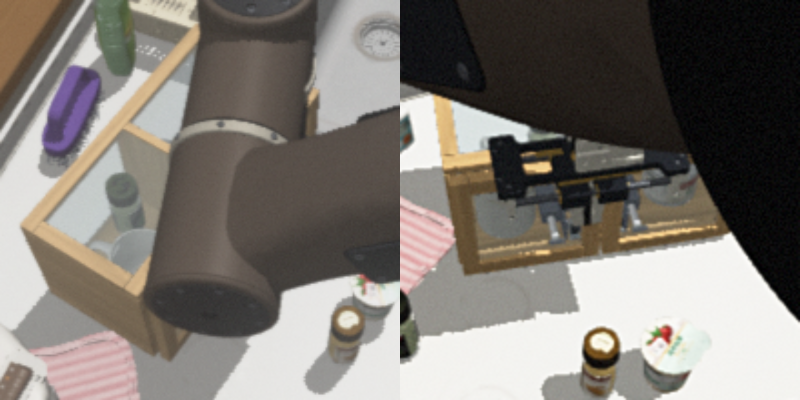

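The pictures show the shut fingers in front of the left door's upper frame, with the jars and tub clear. I'll approach the door slowly.

```bash
python3 -m crank '[[[-0.3,0.2,0,0],[-0.6,0.2,0,0],[-0.9,0.2,0,0],[-1.0,0.2,0,0],[-1.1,0.2,0,0],[-1.1,0.2,0,0]]]'
python3 -c "
from h import *
loc()"
```

```text
t: 4.0
eef_pos: [0.6168, -0.0434, 0.1494]
ee_rot: [-3.142, -0.0, 2.955]
force: [-0.7, 0.0, 0.1]
width: 0.0002
gripper_force: 0.0
t 4.0 local mm [-123.5   38.   149.4] yaw [-180.    -0.   169.3] F [-0.66 -0.08  0.13] w 0.000173557921803302
```

```bash
python3 -m crank '[[[-0.1,0,0,0],[-0.2,0,0,0],[-0.28,0,0,0],[-0.36,0,0,0],[-0.36,0,0,0]]]'
python3 -c "
from h import *
loc()"
```

```text
t: 4.62
eef_pos: [0.6248, -0.0451, 0.1495]
ee_rot: [-3.141, -0.002, 2.955]
force: [-4.8, 1.7, 3.3]
width: 0.0006
gripper_force: 2.4
t 4.62 local mm [-115.4   37.8  149.5] yaw [-1.800e+02 -1.000e-01  1.693e+02] F [-5.03  0.81  3.35] w 0.000597240805208319
```

```bash
python3 -m crank '[[[-0.06,0,0,0],[-0.12,0,0,0],[-0.18,0,0,0],[-0.18,0,0,0]]]'
python3 -c "
from h import *
loc()"
```

```text
t: 5.12
eef_pos: [0.6269, -0.0458, 0.1495]
ee_rot: [-3.14, -0.006, 2.955]
force: [-14.2, 2.5, 9.0]
width: 0.0004
gripper_force: 7.1
t 5.12 local mm [-113.1   37.5  149.5] yaw [-179.9   -0.3  169.3] F [-14.42  -0.18   8.97] w 0.0003873482689384361
```

```bash
python3 -m crank '[[[1,0,0,0],[2.4,0,0,0],[3.6,0,0,0],[3.8,0,0,0],[3.8,0,-1.5,0],[3.8,0,-3,0],[3.8,0,-3,0],[3.8,0,-3,0]]]'
python3 - <<'E'
from h import *
loc()
p,d=arm.grab_frame('scene');p2,d2=arm.grab_frame('top')
np.save('top1_d.npy',d2);np.save('scene1_d.npy',d)
cv2.imwrite('pics/b.png',np.hstack([cv2.resize(x[60:280,180:400] if i==0 else x[90:290,240:440],(400,400))[:,:,::-1] for i,x in enumerate((p,p2))]))
for c,D in(('scene',d),('top',d2)):
    P=cloud(c,D).reshape(-1,3);q=P[:,:2]-O;L=np.c_[q@xc,q@yc,P[:,2]]*1000
    L=L[(abs(L[:,2]-186)<6)&(L[:,0]<-110)&(L[:,0]>-300)&(L[:,1]>-20)&(L[:,1]<190)]
    print(c,len(L),[ (y,np.percentile(L[abs(L[:,1]-y)<4,0],[5,95]).round(0)) for y in range(0,185,20) if (abs(L[:,1]-y)<4).sum()>3])
E
```

```text
t: 6.12
eef_pos: [0.537, -0.0281, 0.2242]
ee_rot: [3.141, -0.0, 2.955]
force: [0.0, 0.2, 0.3]
width: 0.0002
gripper_force: 0.0
t 6.12 local mm [-204.8   38.1  224.2] yaw [180.   -0.  169.3] F [-0.04  0.22  0.34] w 0.000193627862527631
scene 277 [(100, array([-141., -127.])), (120, array([-136., -117.])), (140, array([-125., -111.])), (160, array([-118., -110.]))]
top 284 [(60, array([-163., -145.])), (80, array([-155., -146.])), (100, array([-146., -142.])), (140, array([-127., -112.])), (160, array([-118., -111.]))]
```

View pics/b.png

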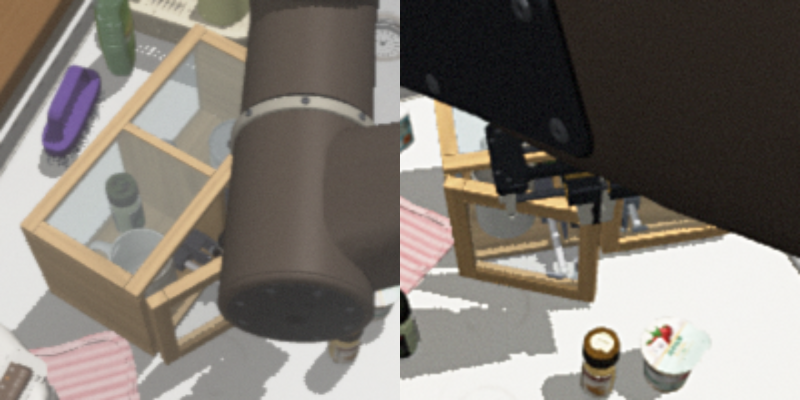

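The door has sprung ajar, with its front edge near (595,215-300) in the right-hand picture and the angle about 0.42 rad by depth. The right door is still shut. Next I go over the door and put the finger behind it.

```bash
python3 -m crank '[[[-1,0.16,0,0],[-2.5,0.16,0,0],[-3.4,0.16,0,0],[-3.6,0.16,0,0],[-3.6,0.16,0,0],[-3.6,0.16,0.8,0],[-3.6,0.16,1.6,0],[-3.6,0.16,2.4,0],[-3.6,0.16,3,0],[-3.6,0.16,3,0]]]'
python3 -c "
from h import *
loc()"
```

```text
t: 7.48
eef_pos: [0.6249, -0.0409, 0.1487]
ee_rot: [-3.141, -0.002, 2.955]
force: [-0.6, -0.0, 0.6]
width: 0.0005
gripper_force: 0.0
t 7.47 local mm [-116.    41.9  148.7] yaw [-1.800e+02 -1.000e-01  1.693e+02] F [-0.59 -0.16  0.61] w 0.0004815172012541891
```

```bash
python3 -m crank '[[[0.1,0.2,0,0],[0.2,0.45,0,0],[0.36,0.68,0,0],[0.64,0.8,0,0],[0.92,0.92,0,0],[1.2,1.04,0,0],[1.48,1.16,0,0],[1.76,1.36,0,0],[2.04,1.56,0,0],[2.32,1.78,0,0],[2.6,2,0,0],[2.6,2,0,0]]]'
python3 -c "
from h import *
loc()"
```

```text
t: 8.98
eef_pos: [0.5707, 0.0208, 0.1496]
ee_rot: [3.142, -0.0, 2.956]
force: [-1.1, 0.1, -0.7]
width: 0.0003
gripper_force: 0.0
t 8.97 local mm [-180.7   92.5  149.6] yaw [180.   -0.  169.4] F [-1.12 -0.06 -0.67] w 0.00027692578622718955
```

```bash
python3 -m crank '[[[0.2,0.25,0,0],[0.4,0.5,0,0],[0.6,0.75,0,0],[0.75,1,0,0],[0.86,1.25,0,0],[0.97,1.5,0,0],[1.06,1.75,0,0],[1.12,1.95,0,0],[1.17,2.1,0,0],[1.2,2.2,0,0],[1.2,2.2,0,0]]]'
python3 - <<'E'
from h import *
loc()
p,d=arm.grab_frame('scene');p2,d2=arm.grab_frame('top')
cv2.imwrite('pics/c.png',np.hstack([cv2.resize(x[100:320,180:400] if i==0 else x[90:290,200:400],(400,400))[:,:,::-1] for i,x in enumerate((p,p2))]))
for c,D in(('scene',d),('top',d2)):
    P=cloud(c,D).reshape(-1,3);q=P[:,:2]-O;L=np.c_[q@xc,q@yc,P[:,2]]*1000
    L=L[(abs(L[:,2]-186)<6)&(L[:,0]<-110)&(L[:,0]>-300)&(L[:,1]>100)&(L[:,1]<260)]
    print(c,len(L),[ (x,np.percentile(L[abs(L[:,0]-x)<6,1],[5,95]).round(0)) for x in range(-270,-100,25) if (abs(L[:,0]-x)<6).sum()>3])
E
```

```text
t: 10.35
eef_pos: [0.552, 0.08, 0.1495]
ee_rot: [3.142, -0.0, 2.955]
force: [0.5, -0.4, -0.6]
width: 0.0004
gripper_force: 0.0
t 10.35 local mm [-210.1  147.2  149.5] yaw [180.   -0.  169.3] F [ 0.55 -0.27 -0.57] w 0.000383056705840662
scene 186 [(-145, array([174., 188.])), (-120, array([175., 190.]))]
top 0 []
```

View pics/c.png

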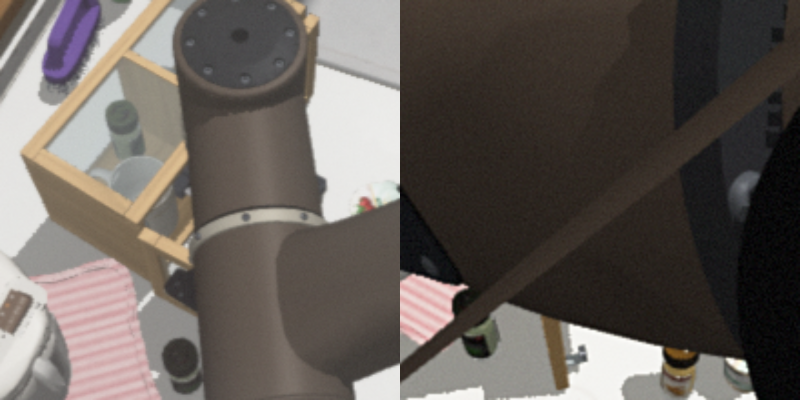

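The door now stands about square, with its top running at y 174-190 near the hinge. I'll back the finger off, lift and clear the view.

```bash
python3 -m crank '[[[0,-0.5,0,0],[0,-1.2,0,0],[0,-1.6,-1,0],[0,-1.8,-2.5,0],[0,-2,-4,0],[0,-3.5,-4,0],[0,-5.5,-4,0],[1,-7.5,-4,0],[2,-9.5,-4,0],[2,-11.5,-4,0],[2,-12.5,-4,0],[2,-12.5,-4,0]]]'
python3 - <<'E'
from h import *
loc()
p,d=arm.grab_frame('scene');p2,d2=arm.grab_frame('top')
cv2.imwrite('pics/d.png',np.hstack([cv2.resize(x[60:320,170:430] if i==0 else x[90:290,200:400],(400,400))[:,:,::-1] for i,x in enumerate((p,p2))]))
for c,D in(('scene',d),('top',d2)):
    P=cloud(c,D).reshape(-1,3);q=P[:,:2]-O;L=np.c_[q@xc,q@yc,P[:,2]]*1000
    L0=L[(abs(L[:,2]-187)<7)&(L[:,0]<-100)&(L[:,0]>-300)]
    L=L0[(L0[:,1]>100)&(L0[:,1]<260)]
    print(c,len(L),[ (x,np.percentile(L[abs(L[:,0]-x)<6,1],[5,95]).round(0)) for x in range(-270,-100,25) if (abs(L[:,0]-x)<6).sum()>3])
    print('right front x',np.percentile(L0[(L0[:,1]<-5)&(L0[:,1]>-175),0],[1,5,50]).round(0))
E
```

```text
t: 11.95
eef_pos: [0.4435, -0.2201, 0.2495]
ee_rot: [-3.142, -0.0, 2.952]
force: [-0.1, 0.4, 0.0]
width: 0.0011
gripper_force: 0.0
t 11.95 local mm [-261.  -167.8  249.5] yaw [-180.    -0.   169.1] F [-0.15  0.4   0.05] w 0.0010639507741361034
scene 704 [(-270, array([168., 181.])), (-245, array([167., 182.])), (-220, array([168., 183.])), (-195, array([170., 185.])), (-170, array([172., 187.])), (-145, array([174., 189.])), (-120, array([175., 190.]))]
right front x [-109. -108. -105.]
top 532 [(-270, array([168., 181.])), (-245, array([167., 182.])), (-220, array([169., 184.])), (-195, array([171., 185.])), (-170, array([173., 187.])), (-145, array([174., 188.])), (-120, array([176., 189.]))]
right front x [-110. -109. -107.]
```

View pics/d.png

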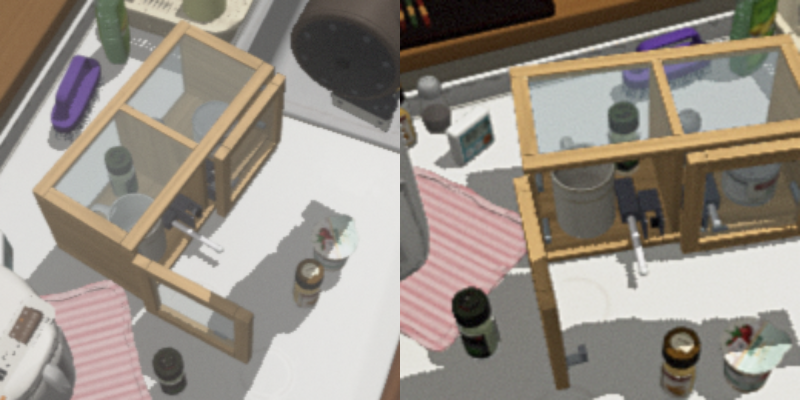

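The left door stands at about 1.51 rad (86°) and the right door is shut with its front at -108 mm. The mug, jars and tub haven't moved, and the arm is clear.

```bash
python3 -c "
from station import arm
print(arm.job_done())"
```

```text
the job is handed in; nothing more can be done
None
```

The left door, in front of the mug, was pressed off its catch and pushed open to about 86°; the right door is still shut, nothing else looks moved in the last pictures, and the job is handed in.

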